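# Run the guide block round the bent bar to its index stop

## Robot

A 6-joint arm with a two-finger parallel gripper is mounted at the origin on the work surface; the furniture and walls round the work are solid. World frame = base frame: x ahead of the robot, y to its left, z up, the work surface at z = 0. Lengths are in mm, angles in rad, forces in N, time in s.
With the tool pointing down it reaches from about 300 to 775 mm from the base axis. Payload 14.6 kg.
Tool frame: the origin (TCP) lies midway between the tips of the shut fingers; the grasp point (between the pads) lies 19 mm behind it; y points along the fingers, z is the direction in which the jaws open and shut, and the axes are right-handed (so a half turn about y gives the same grasp; the last joint's range is limited). The gripper opens to 94 mm and grips with 3 to 60 N. Pads are 16 mm wide; open, the fingers measure 119 mm over their backs; the gripper's body (75 mm by 177 mm) begins 78 mm behind the grasp point.
Start: joints at [1.261, 0.3, 1.521, -0, 1.321, -0.067], TCP at [132.23, 533.858, 205.446] pointing down, gripper open.
Joint ranges: [-3.03, 3.03], [-0.79, 2.21], [0.23, 2.52], [-1.04, 4.18], [0, 3.07], [-2.55, 2.55]. Speed limits (rad/s): [2.22, 2.22, 2.57, 3.14, 3.14, 3.14].

## Interface

Orientations are given as [roll, pitch, yaw] about the fixed x, y, z axes, in that order (R = Rz(yaw) Ry(pitch) Rx(roll)).
In Python, from cell import manip gives the robot as it stands.
- The arm moves only by the tool play_rows, never from a script. Its argument "series" is a list of rows, each a list of 3 entries, a list of its own where there are three numbers: the shift along the tool's x, y, z in m, then the turn about the tool's y in rad, then the closure, from 0 (fully open) to 1 (shut). In form: [[[dx, dy, dz], twist, grip], ...]. A call has 1 to 20 rows; each row is the pose to reach, as a shift and turn from the pose measured when the call began, along the tool's axes at that moment; what a row does not reach only later rows make up. A row lasts 1/10 s, in which the tool goes at most 50 mm and 8.59 degrees, less where a joint would pass 70% of its speed; a pose out of reach is approached as far as the arm can. A call with a gripper value outside its range is refused whole. The fingers move at their own pace and stop on an object; "squeeze" is the grip in N (left out, the last holds). Time passes only in rows, so rows that repeat a pose let the fingers close. It gives the time, the measured TCP pose, the force and the opening at its end, in the units of the state.
- manip.read_state(): the state, without advancing time (a new reading comes with each control period).
- manip.camera(name): name is "scene" or "top"; returns the picture (480x640x3 uint8, red, green, blue); there is no depth.
- manip.camera_params(name): a dict with "K" (3x3 intrinsics, pixels), "dist_coeffs" ([k1, k2, p1, p2, k3] as OpenCV has them; the pictures are not rectified), "rvec" (rotation vector, rad) and "tvec" (3), from world to camera coordinates, as OpenCV has them. Camera axes: x right, y down, z forward; pixel columns grow to the right and rows downward; lengths in mm; the calibration is good to about 2 mm. A picture is of the moment at which its call begins. camera_params takes no time and is no camera call.
- manip.sign_off(): hands the job in, once; it reports no verdict.
The state is a dict: "clock": time; "joints": joint angles; "qd": joint speeds; "effort": joint torques, N m; "eef_pos": TCP position; "eef_rot": TCP orientation; "wrist_force": force on the tool from outside, world axes, zero at the start; "moment": the same for the moment, N m; "finger_gap": finger opening in mm.
Only numpy, scipy, OpenCV 4.12 (cv2) and the standard library are available. Lean on these libraries where they do the work, as an engineer would, in place of code of your own. Each camera call takes 0.05 s, during which the arm holds its last target. There are 200 camera calls.

## Task

Put the loose guide block back on the rim-carving jig: thread it over the free end of the curved guide bar, run it round the bend, turning it with the bar, and bring it gently up to the index stop until the spring plunger has clicked into the groove on top of the block; then let go. Do not force it anywhere (15 N on the bar or the stop would score the bush): where it binds, ease it over; and leave the gouge and the pencil where they lie.

Things in the scene. Friction and masses are not known exactly. Their poses are not given: they have to be found in the camera images.
- jig: Jig fixed to the bench: plywood board, round blank on a hub, 14 mm steel guide bar, axis level 115 mm up. Origin: on the bench, z up. As drawn (mm, this frame) the bar goes from its free end (18 mm taper) (140,-63) straight to (140,0), bends a quarter circle of radius 140 about the origin to (0,140), then along -x into a clamp head on a post at (-28,140). At angle a round the bend it points along (-sin a, cos a).
- post_foot (a point): Centre of the post's foot, on top of the board (18 mm up); axes as the jig's. The clamp head (36 mm wide and high, 30 mm along the bar) was set on the post by hand: the bar may be turned about the post by up to 2.2 degrees (free end up to 10 mm, bend 8 to 4 mm to either side of the drawn line) and lie up to 3 mm higher or lower. This is not measured: see it, or let the block follow by feel.
- block_bore (a point): Centre of the guide block, mid-length on its bore's axis: aluminium, brass-bushed, 42 mm long along the bore (x), flat sides 34 mm apart (y), 30 mm down to its underside, 25 mm up to the ridges of the dark strip on top. Bore 16.6 mm wide, 26 mm at its flared mouths, right through along x; the block is the same both ways round. Stands upright on the bench at first.
- guide_block: The same block (0.2 kg), origin at the centre of its underside, x along the bore, z up. The strip on its top, 20 mm wide, rises in a ramp from each end to two ridges; between these a groove 11 mm wide and 5 mm deep runs across the middle.
- plunger (a joint): Spring plunger (black knob) on the index stop, a 36 mm collar on the bend; m lifted, 0 when empty. The stop is set anew for each job: a seated block's centre is at a from 0.75 to 1.15 rad, not given. 20 mm before, the nose meets the block's ramp; lift 8 to 11 mm on the ridge (push 1 to 4 N), 3 to 6.5 mm in the groove, where the block also meets a rubber buffer (2 N/mm for 3 mm). Knob 55 mm over the bar's axis.
- carving_gouge: Carving gouge with a wooden handle, 198 mm long, lying on the bench to the left; not to be disturbed. Origin: centre of its underside.
- pencil: Green pencil, 117 mm long, lying on the bench; not to be disturbed. Origin: centre of its underside.
There are look-alikes about, which are no part of the job. What is meant by the guide_block is not green, and is the smaller of those in its own colour.

How it is judged:
By the outcome, as a careful person would: the job done as asked, in the order asked, and still so for the second after the job is handed in, with the robot touching nothing.
It also fails if it takes over 64 s, if anything falls off the work surface, if the arm or the gripper's body presses on something with over 40 N, if the wrist force passes 120 N, or if a joint passes its speed limit or range.

## Working session

There is one attempt and no reset: what is moved stays moved. The work goes in short steps, Python scripts to look and compute and a tool call to move; the robot and the scene stay as the last step left them, time stands still between calls to the robot, and variables do not carry over. Pictures are saved under pics/ and viewed, about 8 in all and at most 12, crops included, and the job is handed in when it is done.

Besides the shell and the picture viewer there is one more tool, called after ">>>" as name(argument=value, ...) on one line, values as JSON. play_rows: Moves the arm, as the interface text tells. Its arguments: {"type":"object","properties":{"series":{"type":"array","items":{"type":"array"}},"squeeze":{"type":"number"}},"required":["series"]}

```bash
mkdir -p pics; ls
python3 - <<'E'
from cell import manip
import cv2
for n in("scene","top"):
    im=manip.camera(n);cv2.imwrite(f"pics/{n}0.png",im[:,:,::-1])
    print(n,manip.camera_params(n))
print(manip.read_state())
E
```

```text
pics
scene {'K': array([[617.08694483,   0.        , 318.14385756],
       [  0.        , 617.08694483, 239.13468011],
       [  0.        ,   0.        ,   1.        ]]), 'dist_coeffs': array([-0.0415494,  0.       ,  0.       ,  0.       ,  0.       ]), 'rvec': array([ 2.18142287, -0.82810808,  0.36909613]), 'tvec': array([-322.02658229,  264.70666988, 1129.37889207])}
top {'K': array([[582.54347247,   0.        , 319.2535006 ],
       [  0.        , 582.54347247, 235.71155512],
       [  0.        ,   0.        ,   1.        ]]), 'dist_coeffs': array([-0.07523286,  0.        ,  0.        ,  0.        ,  0.        ]), 'rvec': array([ 2.16699072, -2.19968393,  0.10662993]), 'tvec': array([ -10.59152289,  414.70813674, 1481.07906578])}
{'clock': 0.1, 'joints': array([ 1.26137264e+00,  3.00410823e-01,  1.52148915e+00,  2.67082062e-05,
        1.32068280e+00, -6.65798535e-02]), 'qd': array([-0.00075893, -0.00037354, -0.00049411, -0.00019769,  0.00163539,
       -0.00114885]), 'effort': array([ 1.90902210e-03, -5.32645226e+01, -3.53282654e+01,  7.09974580e-02,
        2.34579819e-02, -9.17158445e-05]), 'eef_pos': array([132.17381181, 533.65706672, 204.95827614]), 'eef_rot': array([-1.57178254e+00,  9.16869476e-05, -2.42850504e-01]), 'wrist_force': array([ 1.29511427, -0.50887835, -0.40078804]), 'moment': array([0.02007694, 0.00333976, 0.02388193]), 'finger_gap': 93.65316993127772}
```

View pics/scene0.png

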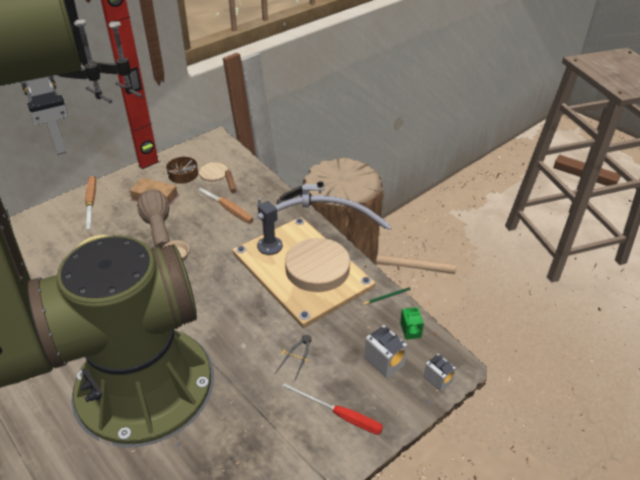

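View pics/top0.png

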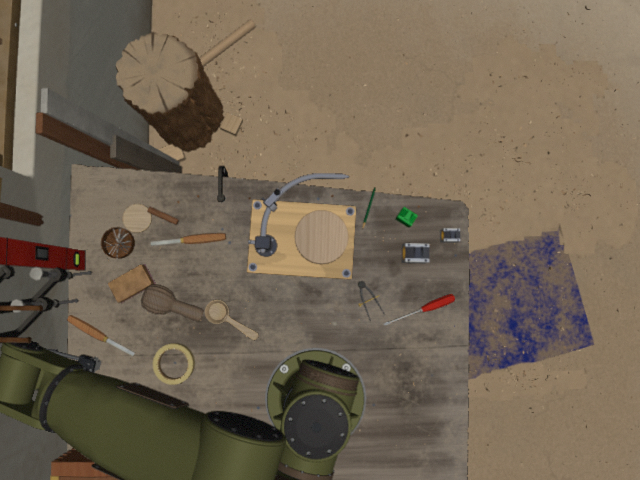

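Candidates: small grey block, top (451,235); large grey block (416,253); green block (406,217). By the description it is the small grey one at (451,235). I'll check it and the bar in close crops.

Run:
```python
import cv2,numpy as np
t=cv2.imread("pics/top0.png");s=cv2.imread("pics/scene0.png")
z=lambda im,x,y,w,h,f:cv2.resize(im[y:y+h,x:x+w],None,fx=f,fy=f,interpolation=cv2.INTER_CUBIC)
a=z(t,240,165,120,75,5) #600x375
b=z(t,425,220,50,32,7)  #350x224
c=z(s,415,345,50,50,4.48)#224x224
out=np.zeros((600,600,3),np.uint8);out[:375]=a;out[375:599,:350]=b;out[375:599,350:574]=c
cv2.imwrite("pics/crop1.png",out)
cv2.imwrite("pics/crop2.png",z(s,230,165,170,110,4.7))
```

```text
(no output)
```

View pics/crop1.png

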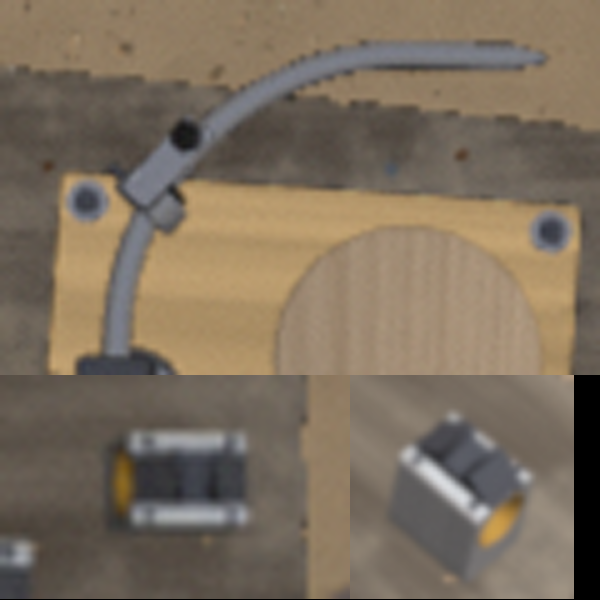

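View pics/crop2.png

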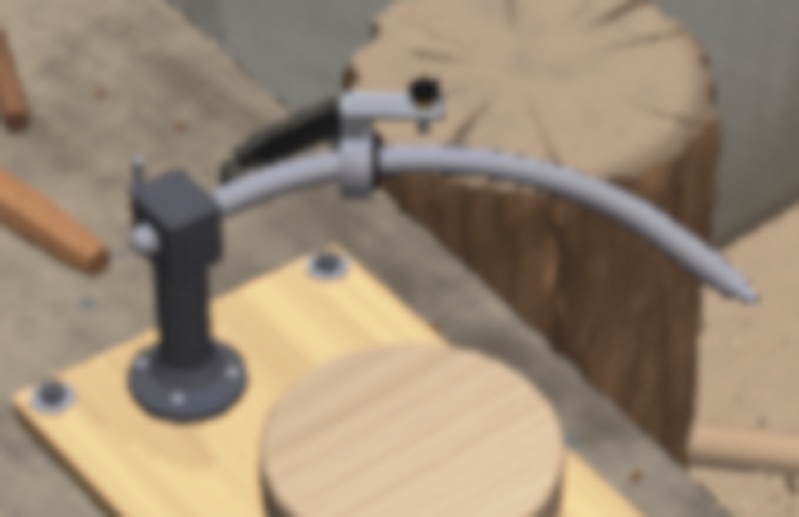

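The top crop confirms the small grey block, with two rails, a dark strip and a brass bore: centre at top px (452,234.7), scene px about (440,371). The plunger knob is at top (277,192) and scene (320.4,184.6). The bar tip is at top (349,176.6).

```bash
cat > h.py <<'E'
import cv2,numpy as np
from cell import manip
P={n:manip.camera_params(n) for n in("scene","top")}
def proj(n,X):
    p=P[n];return cv2.projectPoints(np.asarray(X,float).reshape(-1,1,3),p["rvec"],p["tvec"],p["K"],p["dist_coeffs"])[0].reshape(-1,2)
def ray(n,uv):
    p=P[n];u=cv2.undistortPoints(np.float64([[uv]]),p["K"],p["dist_coeffs"])[0,0]
    R=cv2.Rodrigues(p["rvec"])[0];return -R.T@p["tvec"],R.T@np.r_[u,1]
def atz(n,uv,z):
    c,d=ray(n,uv);return c+d*(z-c[2])/d[2]
def tri(a,b):
    (c,d),(e,f)=ray("top",a),ray("scene",b)
    s=np.linalg.lstsq(np.c_[d,-f],e-c,rcond=None)[0]
    p,q=c+d*s[0],e+f*s[1];return (p+q)/2,np.linalg.norm(p-q)
def bar(s): # arclength from free end -> jig xy, angle a (numpy vec)
    s=np.asarray(s,float);a=np.clip((s-63)/140,0,np.pi/2)
    x=140*np.cos(a)-np.maximum(s-63-70*np.pi,0);y=np.where(s<63,s-63,140*np.sin(a))
    return np.c_[x,y],a
def barw(p,s): # p=x,y,z,yaw
    xy,a=bar(s);c,si=np.cos(p[3]),np.sin(p[3])
    return np.c_[xy@np.array([[c,si],[-si,c]])+p[:2],np.full(len(xy),p[2])]
E
cat > fit.py <<'E'
from h import *
from scipy.optimize import least_squares
from scipy.ndimage import map_coordinates as mc
im={n:cv2.imread(f"pics/{n}0.png").astype(float) for n in P}
bl={n:im[n][:,:,0]-im[n][:,:,2] for n in P}
S=np.r_[np.arange(22,140,6.)]; S2=np.arange(235,275,6.)
def meas(n,p,w):
    out=[]
    for s in np.r_[S,S2]:
        A,B=proj(n,barw(p,[s-2,s+2]));m=(A+B)/2;t=B-A;nn=np.array([-t[1],t[0]])/np.hypot(*t)
        k=np.arange(-w,w+.01,.25);q=m+k[:,None]*nn
        v=mc(bl[n],[q[:,1],q[:,0]],order=1);bg=np.median(np.r_[v[:6],v[-6:]]);v=np.clip(v-bg-12,0,60)
        if v.sum()<40: continue
        o=(v*k).sum()/v.sum();out.append((s,m+o*nn,nn))
    return out
tip=atz("top",(349,176.6),115);kn=atz("top",(277,192),168)
print("tip",tip,"knob tri",tri((277,192),(320.4,184.6)),"bloc tri rails",tri((452,234.7),(440,367)))
print("cams",ray("top",(0,0))[0],ray("scene",(0,0))[0])
yaw=np.deg2rad(0);p=np.array([tip[0]-140,tip[1]+63,115,yaw])
# rough init by brute: post top px
for it in range(10):
    M={n:meas(n,p,max(5,12-it)) for n in P}
    def f(q):
        r=[]
        for n in P:
            for s,uv,nn in M[n]: r.append(nn@(proj(n,barw(q,[s]))[0]-uv))
        r+=list((proj("top",barw(q,[0]))[0]-(349,176.6))[:1])
        return r
    R=least_squares(f,p,loss="soft_l1",f_scale=.5,x_scale=[1,1,1,.01]);p=R.x
print("bar",p,"rms px",np.sqrt(np.mean(np.square(f(p)))),[len(M[n]) for n in P])
r=np.array(f(p));print(r.round(1))
np.save("bar.npy",p)
k=tri((277,192),(320.4,184.6))[0];d=k-p[:3]
print("knob a",np.arctan2(d[1],d[0])-p[3],np.hypot(d[0],d[1]),d[2])
print("blank centre approx",atz("top",(321.5,237),60))
b=atz("top",(452,234.7),50);print("block",b,[atz("top",q,50)[:2].round(1) for q in((443.6,228.1),(460.4,228.1),(460.4,241.4),(443.6,241.4))])
print("holdfast",atz("top",(222,170),60),atz("top",(222,200),20),tri((222,170),(318,187)))
ov=np.vstack([cv2.resize(im["top"][165:255,240:360],(600,450),interpolation=2)])
for q in proj("top",barw(p,np.arange(0,300,10))): cv2.circle(ov,tuple(int(x) for x in (q-(240,165)+.5)*5),2,(0,0,255),-1)
o2=cv2.resize(im["scene"][165:265,230:400],None,fx=600/170,fy=600/170,interpolation=2)
for q in proj("scene",barw(p,np.arange(0,300,10))): cv2.circle(o2,tuple(int(x) for x in (q-(230,165)+.5)*600/170),2,(0,0,255),-1)
cv2.imwrite("pics/ov.png",cv2.resize(np.vstack([ov,o2]),None,fx=.74,fy=.74))
E
python3 fit.py
```

```text
tip [549.31713364 -90.09076198 115.        ] knob tri (array([508.3505224 ,  82.10929501, 154.22688123]), np.float64(2.165137341709784)) bloc tri rails (array([ 409.81659956, -354.72423058,   40.75155431]), np.float64(1.1097209958708545))
cams [ 286.56202785    2.2092359  1511.14775637] [-198.65905386 -708.14276235  953.06654075]
bar [ 4.12197041e+02 -2.01109220e+01  1.19338321e+02 -4.47021074e-02] rms px 0.2408576715007456 [27, 27]
[ 0.1  0.1 -0.2 -0.2 -0.1 -0.1 -0.2 -0.2 -0.1  0.1  0.1  0.   0.1  0.4
  0.5  0.5  0.5  0.3  0.3  0.5 -0.1 -0.3 -0.5 -0.5 -0.3 -0.2 -0.3 -0.2
 -0.2 -0.1 -0.1 -0.1 -0.   0.   0.1  0.1  0.1 -0.1 -0.3 -0.2 -0.2 -0.1
 -0.1 -0.2 -0.   0.5  0.3  0.1 -0.   0.   0.   0.   0.1  0.1 -0.2]
knob a 0.860673102101655 140.3369684349923 34.888560134382644
blank centre approx [407.57616314 -21.82909943  60.        ]
block [ 409.44670453 -352.87358657   50.        ] [array([ 426.5, -331.9]), array([ 425.9, -375. ]), array([ 392.1, -373.8]), array([ 392.7, -330.8])]
holdfast [581.14763906 226.98705378  60.        ] [510.56943672 233.10297981  20.        ] (array([603.6304381 , 222.36684587,  18.56428284]), np.float64(35.6995201748707))[ WARN:0@4.126] global loadsave.cpp:1063 imwrite_ Unsupported depth image for selected encoder is fallbacked to CV_8U.
```

View pics/ov.png

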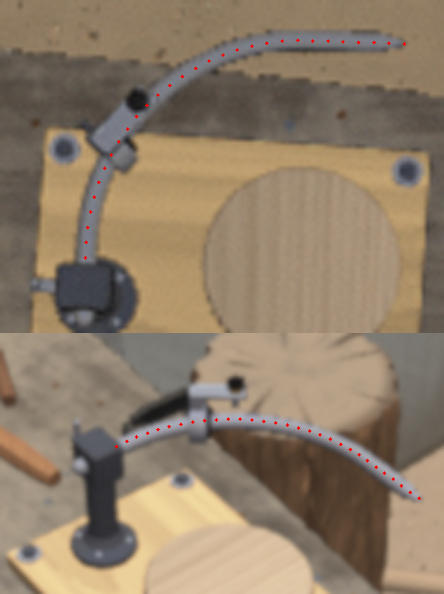

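Bar fit: origin (412,-20), z about 118, yaw -0.045, stop at a of about 0.86. The block is at about (409,-354) with its bore along y. Moving over the block now.

>>> play_rows(series=[[[0.418,-0.055,-0.24],0.6,0],[[0.418,-0.055,-0.24],0.6,0],[[0.418,-0.055,-0.24],0.6,0],[[0.418,-0.055,-0.24],0.6,0],[[0.418,-0.055,-0.24],0.6,0],[[0.418,-0.055,-0.24],0.6,0],[[0.418,-0.055,-0.24],0.6,0],[[0.418,-0.055,-0.24],0.6,0],[[0.418,-0.055,-0.24],0.6,0],[[0.482,0.085,-0.795],1.342,0],[[0.482,0.085,-0.795],1.342,0],[[0.482,0.085,-0.795],1.342,0],[[0.482,0.085,-0.795],1.342,0],[[0.482,0.085,-0.795],1.342,0],[[0.482,0.085,-0.795],1.342,0],[[0.482,0.085,-0.795],1.342,0],[[0.482,0.085,-0.795],1.342,0],[[0.482,0.085,-0.795],1.342,0],[[0.482,0.085,-0.795],1.342,0],[[0.482,0.085,-0.795],1.342,0]])

```text
clock: 2.1
eef_pos: [411.7, -311.4, 130.5]
eef_rot: [-1.571, -0.001, -1.585]
wrist_force: [0.2, 0.3, 0.5]
finger_gap: 93.8
```

>>> play_rows(series=[[[0.043,0.01,-0.003],0,0],[[0.043,0.04,-0.003],0,0],[[0.043,0.08,-0.003],0,0],[[0.043,0.105,-0.003],0,0],[[0.043,0.1195,-0.003],0,0],[[0.043,0.1195,-0.003],0,0],[[0.043,0.1195,-0.003],0,0]])

```text
clock: 2.8
eef_pos: [408.5, -354.8, 12.0]
eef_rot: [-1.571, -0.002, -1.585]
wrist_force: [0.5, -0.5, 0.2]
finger_gap: 94.2
```

Run:
```python
from h import *
print(manip.read_state())
z=lambda im,x,y,w,h,f:cv2.resize(im[y:y+h,x:x+w],None,fx=f,fy=f,interpolation=cv2.INTER_CUBIC)
a=z(manip.camera("top"),410,200,75,70,5.5);b=z(manip.camera("scene"),395,320,75,75,5.14)
o=np.zeros((386,800,3),np.uint8);o[:385,:412]=a[:385,:412];o[:386,413:413+385]=b[:386,:385]
cv2.imwrite("pics/grasp1.png",o[:,:,::-1])
```

```text
{'clock': 2.8, 'joints': array([-7.82434155e-01,  5.20543118e-01,  1.70998811e+00, -1.12713259e-03,
        9.09809888e-01, -7.67715230e-01]), 'qd': array([ 0.00218462, -0.02065577, -0.00575201, -0.00136258,  0.00036019,
        0.00077328]), 'effort': array([-7.11483881e-02, -5.52935958e+01, -2.62192422e+01,  2.88447080e-02,
       -4.01951067e-03, -4.95152199e-04]), 'eef_pos': array([ 408.48892991, -354.80660362,   11.98629254]), 'eef_rot': array([-1.57051459e+00, -1.50976439e-03, -1.58482408e+00]), 'wrist_force': array([ 0.46329322, -0.49988103,  0.22331866]), 'moment': array([-0.07694581,  0.08374197, -0.01527531]), 'finger_gap': 94.16308701694894}
```

View pics/grasp1.png

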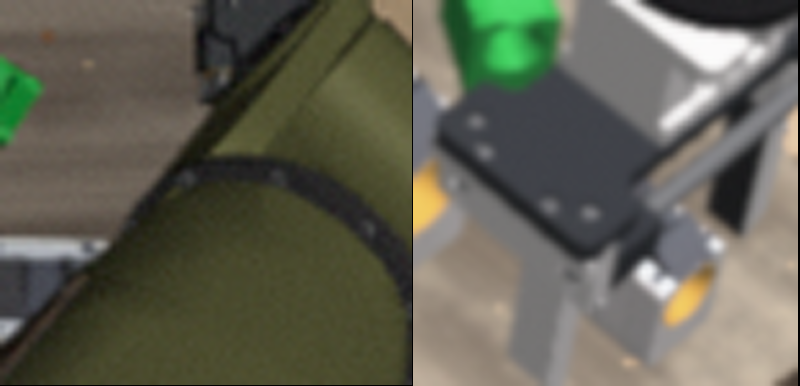

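The view shows the block between the two fingers (scene crop, block front at (690,290), fingers at (540,320) and (745,150)). Closing.

>>> play_rows(series=[[[0,0,0],0,1],[[0,0,0],0,1],[[0,0,0],0,1],[[0,0,0],0,1],[[0,0,0],0,1],[[0,0,0],0,1],[[0,0,0],0,1],[[0,0,0],0,1]], squeeze=20)

```text
clock: 3.7
eef_pos: [408.9, -355.1, 12.6]
eef_rot: [-1.569, -0.003, -1.585]
wrist_force: [0.4, -0.4, -2.0]
finger_gap: 33.8
```

>>> play_rows(series=[[[0,-0.03,0],0,1],[[0,-0.07,0],0,1],[[-0.03,-0.0875,0.02],0.03,1],[[-0.07,-0.0875,0.045],0.03,1],[[-0.11,-0.0875,0.07],0.03,1],[[-0.15,-0.0875,0.095],0.03,1],[[-0.19,-0.0875,0.12],0.03,1],[[-0.217,-0.0875,0.135],0.03,1],[[-0.217,-0.0875,0.135],0.03,1],[[-0.217,-0.0875,0.135],0.03,1],[[-0.217,-0.0875,0.135],0.03,1]])

```text
clock: 4.8
eef_pos: [546.3, -140.5, 99.5]
eef_rot: [-1.57, -0.002, -1.616]
wrist_force: [0.2, 0.5, -2.0]
finger_gap: 34.1
```

Run:
```python
from h import *
z=lambda im,x,y,w,h,f:cv2.resize(im[y:y+h,x:x+w],None,fx=f,fy=f,interpolation=cv2.INTER_CUBIC)
t=manip.camera("top");s=manip.camera("scene")
cv2.imwrite("pics/t1.png",t[:,:,::-1]);cv2.imwrite("pics/s1.png",s[:,:,::-1])
a=z(t,310,140,90,80,4.4);b=z(s,360,190,90,80,4.4)
cv2.imwrite("pics/pre.png",np.hstack([a,b])[:,:,::-1])
S=manip.read_state();print(S["eef_pos"],S["eef_rot"],S["wrist_force"])
```

```text
[ 546.30470219 -140.71228538   99.6669564 ] [-1.56941573 -0.00248493 -1.61631726] [-0.27329043 -0.30063565 -2.10379772]
```

View pics/pre.png

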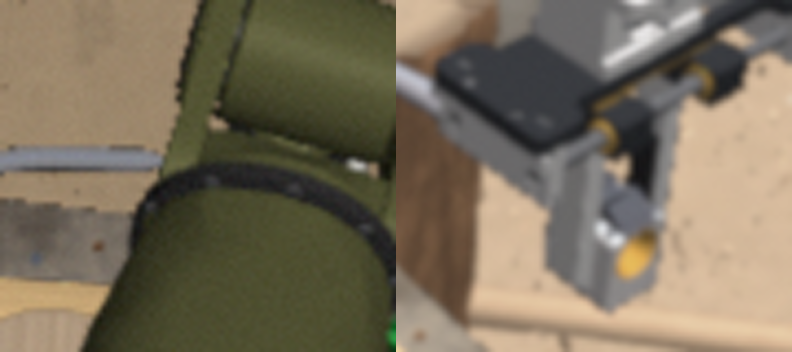

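The block is held upright at the pre-thread pose. Its near bore mouth is at scene px (414.8,247.7), and the bar end is hidden behind the gripper. I'll compare the measured bore with its projection.

```bash
python3 - <<'E'
from h import *
p=np.load("bar.npy")
for z in(114,117,120): print(z,proj("scene",[[545.4,-161.6,z]]),proj("scene",[[548.4,-161.6,z]]))
print("bar line at block", barw(p,[0])+(-50)*np.array([.0447,.999,0]), "tip",barw(p,[0]))
E
# bar refit with z fixed
sed -e 's/^print("bar".*/&\nfor zz in (115.5,117.5):\n    R=least_squares(lambda q:f([q[0],q[1],zz,q[2]]),p[[0,1,3]],x_scale=[1,1,.01]);print(zz,R.x,R.cost)/' fit.py > fit2.py; python3 fit2.py 2>/dev/null | grep -E "^11|bar"
```

```text
114 [[414.79754212 248.51892065]] [[415.80069267 247.84169941]]
117 [[414.95610369 247.41790123]] [[415.96067594 246.74091962]]
120 [[415.11515714 246.31328111]] [[416.12115475 245.63654492]]
bar line at block [[ 547.00689014 -139.2541977   119.3383211 ]] tip [[549.24189014 -89.3041977  119.3383211 ]]
bar [ 4.12197041e+02 -2.01109220e+01  1.19338321e+02 -4.47021074e-02] rms px 0.2408576715007456 [27, 27]
115.5 [ 4.14067673e+02 -1.88572990e+01 -5.16044531e-02] 11.199424944484663
117.5 [ 4.13068864e+02 -1.95045275e+01 -4.78180129e-02] 3.77084086139049
```

>>> play_rows(series=[[[-0.005,-0.001,0.001],0,1],[[-0.01,-0.001,0.001],0,1],[[-0.015,-0.001,0.001],0,1],[[-0.02,-0.001,0.001],0,1],[[-0.025,-0.001,0.001],0,1],[[-0.03,-0.001,0.001],0,1],[[-0.034,-0.001,0.001],0,1],[[-0.037,-0.001,0.001],0,1],[[-0.04,-0.001,0.001],0,1],[[-0.042,-0.001,0.001],0,1],[[-0.042,-0.001,0.001],0,1]], squeeze=14)

```text
clock: 6.0
eef_pos: [549.2, -98.6, 100.6]
eef_rot: [-1.569, -0.002, -1.616]
wrist_force: [0.4, -0.4, -2.4]
finger_gap: 34.1
```

>>> play_rows(series=[[[-0.002,0,0],0,1],[[-0.004,0,0],0,1],[[-0.006,0,0],0,1],[[-0.008,0,0],0,1],[[-0.01,0,0],0,1],[[-0.012,0,0],0,1],[[-0.012,0,0],0,1]])

```text
clock: 6.7
eef_pos: [549.9, -86.2, 100.1]
eef_rot: [-1.569, -0.002, -1.616]
wrist_force: [5.2, 2.3, -10.3]
finger_gap: 33.8
```

Run:
```python
from h import *
S=manip.read_state();print(S["wrist_force"],S["moment"])
z=lambda im,x,y,w,h,f:cv2.resize(im[y:y+h,x:x+w],None,fx=f,fy=f,interpolation=cv2.INTER_CUBIC)
s=manip.camera("scene")
cv2.imwrite("pics/th1.png",z(s,355,190,80,70,6)[:,:,::-1])
```

```text
[  5.1882757    2.30755893 -10.3057967 ] [ 0.12372588 -0.8954807  -0.08473657]
```

View pics/th1.png

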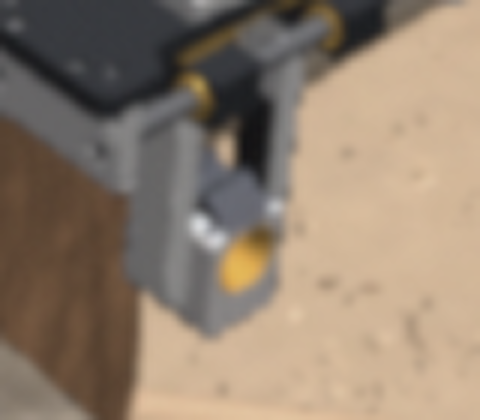

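Contact: the bar pushes the block down (-8 N) and toward +x (5 N). Easing over that way.

>>> play_rows(series=[[[0,0.001,0.0005],0,1],[[0,0.002,0.001],0,1],[[0,0.002,0.001],0,1]])

```text
clock: 7.05
eef_pos: [550.9, -86.2, 98.1]
eef_rot: [-1.57, -0.002, -1.616]
wrist_force: [0.6, -0.3, -2.0]
finger_gap: 33.9
```

>>> play_rows(series=[[[-0.002,0,0],0,1],[[-0.004,0,0],0,1],[[-0.006,0,0],0,1],[[-0.008,0,0],0,1],[[-0.008,0,0],0,1]])

```text
clock: 7.55
eef_pos: [551.2, -77.9, 98.1]
eef_rot: [-1.57, -0.002, -1.616]
wrist_force: [0.8, -0.6, -2.4]
finger_gap: 34.1
```

>>> play_rows(series=[[[-0.002,0,0],0,1],[[-0.004,0,0],0,1],[[-0.006,0,0],0,1],[[-0.008,0,0],0,1],[[-0.01,0,0],0,1],[[-0.01,0,0],0,1]])

```text
clock: 8.15
eef_pos: [551.7, -67.7, 98.1]
eef_rot: [-1.57, -0.002, -1.615]
wrist_force: [-0.1, 0.2, -2.5]
finger_gap: 33.8
```

>>> play_rows(series=[[[-0.002,0,0],0,1],[[-0.004,0,0],0,1],[[-0.006,0,0],0,1],[[-0.008,0,0],0,1],[[-0.01,0,0],0,1],[[-0.012,0,0],0,1],[[-0.012,0,0],0,1]])

```text
clock: 8.85
eef_pos: [552.2, -55.4, 98.0]
eef_rot: [-1.57, -0.002, -1.615]
wrist_force: [-0.1, 0.0, -2.6]
finger_gap: 34.2
```

Free, and the bar fit with z=115.5 predicts x=552.4 here, so they agree. A helper will work out the bend steps.

```bash
cat > step.py <<'E'
import sys;from h import *
p=[414.07,-18.86,115.5,-.0516]
S=manip.read_state();e=S["eef_pos"];y0=S["eef_rot"][2]
def pose(s):
    q=barw(p,s+np.linspace(-16,16,17))[:,:2];t=q[-1]-q[0]
    return q.mean(0),np.arctan2(t[1],t[0])-np.pi
c=np.arange(0,320,.5);cur=c[np.argmin([np.hypot(*(pose(s)[0]-e[:2])) for s in c])]
m,yw=pose(cur);n=np.array([np.cos(yw+np.pi/2),np.sin(yw+np.pi/2)])
print("s",cur,"a",(cur-63)/140,"radial off",(e[:2]-m)@n,"yaw err",y0-yw,"f",S["wrist_force"].round(1),"radial",(S["wrist_force"][:2]@n).round(1),"along",(S["wrist_force"][:2]@[-np.cos(yw),-np.sin(yw)]).round(1),"mom",S["moment"].round(2))
R=np.array([[np.cos(y0),np.sin(y0)],[-np.sin(y0),np.cos(y0)]])
for d in map(float,sys.argv[1:]):
    m,yw=pose(cur+d);v=R@(m-e[:2]);print(d,"x %.1f z %.1f tw %.3f"%(v[0],v[1],y0-yw))
E
python3 step.py 4 8 12 16 20 24 28
```

```text
s 33.5 a -0.21071428571428572 radial off -0.14523497659482856 yaw err 0.00716116555837365 f [-0.1  0.  -2.6] radial -0.1 along 0.0 mom [-0.06  0.06  0.03]
4.0 x -3.9 z 0.2 tw 0.007
8.0 x -7.9 z 0.2 tw 0.007
12.0 x -11.9 z 0.2 tw 0.007
16.0 x -15.9 z 0.3 tw 0.006
20.0 x -19.9 z 0.3 tw 0.002
24.0 x -23.9 z 0.3 tw -0.005
28.0 x -27.9 z 0.2 tw -0.016
```

>>> play_rows(series=[[[-0.002,0,0],0.003,1],[[-0.004,0,0.0002],0.007,1],[[-0.006,0,0.0002],0.007,1],[[-0.008,0,0.0002],0.007,1],[[-0.01,0,0.0002],0.007,1],[[-0.012,0,0.0002],0.007,1],[[-0.014,0,0.0003],0.007,1],[[-0.016,0,0.0003],0.006,1],[[-0.018,0,0.0003],0.004,1],[[-0.02,0,0.0003],0.002,1],[[-0.022,0,0.0003],-0.002,1],[[-0.022,0,0.0003],-0.002,1]])

```text
clock: 10.05
eef_pos: [553.5, -33.2, 98.0]
eef_rot: [-1.57, -0.002, -1.613]
wrist_force: [0.1, -0.2, -2.3]
finger_gap: 34.1
```

```bash
python3 step.py 2 4 6 8 10 12 14 16 18 20
```

```text
s 56.0 a -0.05 radial off 0.03690055688327985 yaw err 0.0006111048947272657 f [ 0.1 -0.2 -2.3] radial 0.1 along -0.2 mom [-0.12  0.06  0.01]
2.0 x -2.1 z -0.0 tw -0.004
4.0 x -4.1 z -0.1 tw -0.009
6.0 x -6.1 z -0.1 tw -0.015
8.0 x -8.1 z -0.1 tw -0.023
10.0 x -10.1 z -0.2 tw -0.031
12.0 x -12.1 z -0.3 tw -0.040
14.0 x -14.1 z -0.3 tw -0.049
16.0 x -16.1 z -0.5 tw -0.060
18.0 x -18.1 z -0.6 tw -0.072
20.0 x -20.1 z -0.8 tw -0.084
```

>>> play_rows(series=[[[-0.002,0,0],-0.004,1],[[-0.004,0,-0.0001],-0.009,1],[[-0.006,0,-0.0001],-0.015,1],[[-0.008,0,-0.0001],-0.023,1],[[-0.01,0,-0.0002],-0.031,1],[[-0.012,0,-0.0003],-0.04,1],[[-0.014,0,-0.0003],-0.049,1],[[-0.016,0,-0.0005],-0.06,1],[[-0.018,0,-0.0006],-0.072,1],[[-0.02,0,-0.0008],-0.084,1],[[-0.02,0,-0.0008],-0.084,1]])

```text
clock: 11.15
eef_pos: [553.5, -12.9, 98.0]
eef_rot: [-1.57, -0.002, -1.528]
wrist_force: [0.2, -0.2, -2.9]
finger_gap: 33.6
```

```bash
python3 step.py 2 4 6 8 10 12 14 16 18 20
```

```text
s 76.0 a 0.09285714285714286 radial off -0.0852703214824641 yaw err 0.0006568336840444555 f [ 0.2 -0.2 -2.9] radial 0.2 along -0.2 mom [-0.14  0.04  0.02]
2.0 x -1.8 z 0.1 tw -0.013
4.0 x -3.8 z 0.0 tw -0.027
6.0 x -5.8 z -0.0 tw -0.041
8.0 x -7.8 z -0.1 tw -0.055
10.0 x -9.8 z -0.3 tw -0.070
12.0 x -11.8 z -0.4 tw -0.084
14.0 x -13.8 z -0.6 tw -0.098
16.0 x -15.8 z -0.8 tw -0.113
18.0 x -17.7 z -1.0 tw -0.127
20.0 x -19.7 z -1.3 tw -0.141
```

Still force-free.

>>> play_rows(series=[[[-0.002,0,0],-0.013,1],[[-0.004,0,0],-0.027,1],[[-0.006,0,0],-0.041,1],[[-0.008,0,-0.0001],-0.055,1],[[-0.01,0,-0.0003],-0.07,1],[[-0.012,0,-0.0004],-0.084,1],[[-0.014,0,-0.0006],-0.098,1],[[-0.016,0,-0.0008],-0.113,1],[[-0.018,0,-0.001],-0.127,1],[[-0.02,0,-0.0013],-0.141,1],[[-0.02,0,-0.0013],-0.141,1]])

```text
clock: 12.25
eef_pos: [551.4, 7.2, 97.9]
eef_rot: [-1.57, -0.002, -1.386]
wrist_force: [0.2, -0.4, -2.9]
finger_gap: 33.8
```

```bash
python3 step.py 2 4 6 8 10 12 14 16 18 20
```

```text
s 96.5 a 0.2392857142857143 radial off 0.08283998112017595 yaw err -0.0028764617431651374 f [ 0.2 -0.4 -2.9] radial 0.1 along -0.4 mom [-0.08  0.07 -0.04]
2.0 x -2.0 z -0.1 tw -0.017
4.0 x -4.0 z -0.2 tw -0.031
6.0 x -6.0 z -0.2 tw -0.046
8.0 x -8.0 z -0.3 tw -0.060
10.0 x -10.0 z -0.5 tw -0.074
12.0 x -12.0 z -0.6 tw -0.089
14.0 x -13.9 z -0.8 tw -0.103
16.0 x -15.9 z -1.0 tw -0.117
18.0 x -17.9 z -1.3 tw -0.131
20.0 x -19.9 z -1.6 tw -0.146
```

>>> play_rows(series=[[[-0.002,0,-0.0001],-0.017,1],[[-0.004,0,-0.0002],-0.031,1],[[-0.006,0,-0.0002],-0.046,1],[[-0.008,0,-0.0003],-0.06,1],[[-0.01,0,-0.0005],-0.074,1],[[-0.012,0,-0.0006],-0.089,1],[[-0.014,0,-0.0008],-0.103,1],[[-0.016,0,-0.001],-0.117,1],[[-0.018,0,-0.0013],-0.131,1],[[-0.02,0,-0.0016],-0.146,1],[[-0.02,0,-0.0016],-0.146,1]])

```text
clock: 13.35
eef_pos: [546.0, 26.8, 97.9]
eef_rot: [-1.57, -0.002, -1.239]
wrist_force: [-0.4, -0.9, -2.0]
finger_gap: 33.5
```

```bash
python3 step.py 2 4 6 8 10 12 14 16 18 20
```

```text
s 117.0 a 0.38571428571428573 radial off -0.02883139992608515 yaw err -0.0023298234164834675 f [-0.4 -0.9 -2. ] radial -0.7 along -0.8 mom [-0.04  0.04  0.01]
2.0 x -2.1 z 0.0 tw -0.017
4.0 x -4.1 z -0.0 tw -0.031
6.0 x -6.1 z -0.1 tw -0.045
8.0 x -8.1 z -0.2 tw -0.059
10.0 x -10.1 z -0.4 tw -0.074
12.0 x -12.1 z -0.5 tw -0.088
14.0 x -14.1 z -0.7 tw -0.102
16.0 x -16.0 z -0.9 tw -0.117
18.0 x -18.0 z -1.2 tw -0.131
20.0 x -20.0 z -1.4 tw -0.145
```

>>> play_rows(series=[[[-0.002,0,-0.0001],-0.017,1],[[-0.004,0,-0.0002],-0.031,1],[[-0.006,0,-0.0003],-0.045,1],[[-0.008,0,-0.0004],-0.059,1],[[-0.01,0,-0.0006],-0.074,1],[[-0.012,0,-0.0007],-0.088,1],[[-0.014,0,-0.0009],-0.102,1],[[-0.016,0,-0.0011],-0.117,1],[[-0.018,0,-0.0014],-0.131,1],[[-0.018,0,-0.0014],-0.131,1]])

```text
clock: 14.35
eef_pos: [538.7, 43.6, 97.9]
eef_rot: [-1.571, -0.002, -1.107]
wrist_force: [-0.0, 0.2, -1.7]
finger_gap: 34.0
```

```bash
python3 step.py 2 4 6 8 10 12 14 16 18 20
```

```text
s 135.0 a 0.5142857142857142 radial off -0.223948840829014 yaw err 0.000993104186880256 f [-0.   0.2 -1.7] radial 0.1 along 0.2 mom [-0.06  0.02  0.  ]
2.0 x -1.8 z 0.2 tw -0.013
4.0 x -3.8 z 0.2 tw -0.028
6.0 x -5.8 z 0.1 tw -0.042
8.0 x -7.7 z 0.0 tw -0.056
10.0 x -9.7 z -0.1 tw -0.070
12.0 x -11.7 z -0.3 tw -0.085
14.0 x -13.7 z -0.5 tw -0.099
16.0 x -15.7 z -0.7 tw -0.113
18.0 x -17.7 z -0.9 tw -0.128
20.0 x -19.7 z -1.2 tw -0.142
```

>>> play_rows(series=[[[-0.002,0,0],-0.013,1],[[-0.004,0,0],-0.028,1],[[-0.006,0,-0.0001],-0.042,1],[[-0.008,0,-0.0002],-0.056,1],[[-0.01,0,-0.0003],-0.07,1],[[-0.012,0,-0.0004],-0.085,1],[[-0.014,0,-0.0006],-0.099,1],[[-0.016,0,-0.0008],-0.113,1],[[-0.018,0,-0.001],-0.128,1],[[-0.02,0,-0.0013],-0.142,1],[[-0.02,0,-0.0013],-0.142,1]])

```text
clock: 15.45
eef_pos: [528.5, 61.1, 97.9]
eef_rot: [-1.571, -0.002, -0.964]
wrist_force: [0.1, 0.2, -2.3]
finger_gap: 33.7
```

```bash
python3 step.py 2 4 6 8 10 12 14 16 18 20
python3 - <<'E'
from h import *
s=manip.camera("scene");t=manip.camera("top")
z=lambda im,x,y,w,h,f:cv2.resize(im[y:y+h,x:x+w],None,fx=f,fy=f,interpolation=cv2.INTER_CUBIC)
cv2.imwrite("pics/st1.png",np.vstack([z(s,280,150,120,60,5),z(t,240,160,120,60,5)])[:,:,::-1])
E
```

```text
s 155.5 a 0.6607142857142857 radial off -0.050276439778888446 yaw err -0.0025766589723521527 f [ 0.1  0.2 -2.3] radial 0.2 along 0.1 mom [-0.07  0.    0.02]
2.0 x -1.9 z 0.0 tw -0.017
4.0 x -3.9 z -0.0 tw -0.031
6.0 x -5.9 z -0.1 tw -0.045
8.0 x -7.9 z -0.2 tw -0.060
10.0 x -9.9 z -0.3 tw -0.074
12.0 x -11.9 z -0.5 tw -0.088
14.0 x -13.9 z -0.7 tw -0.103
16.0 x -15.8 z -0.9 tw -0.117
18.0 x -17.8 z -1.1 tw -0.131
20.0 x -19.8 z -1.4 tw -0.145
```

View pics/st1.png

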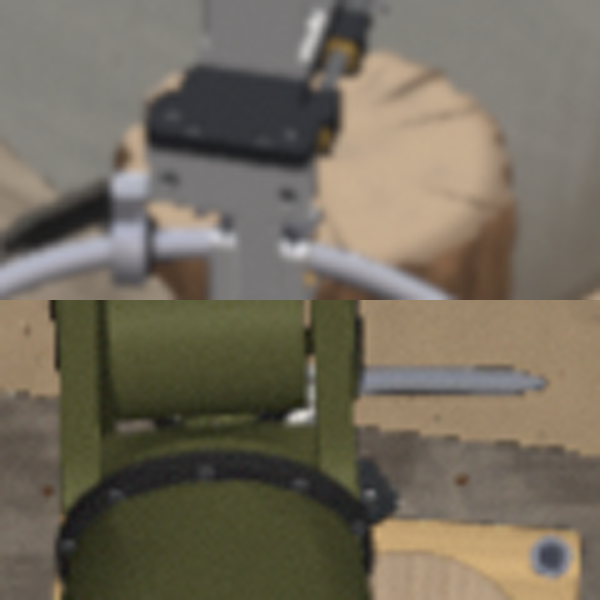

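The block is riding on the bar about 25 mm short of the collar (scene pane x 155 to 215), and the gripper body clears the stop. Feeling on toward the ramp in short steps.

>>> play_rows(series=[[[-0.0015,0,0],-0.013,1],[[-0.003,0,0],-0.024,1],[[-0.0045,0,-0.0001],-0.035,1],[[-0.006,0,-0.0001],-0.045,1],[[-0.008,0,-0.0002],-0.06,1],[[-0.01,0,-0.0003],-0.074,1],[[-0.01,0,-0.0003],-0.074,1]])

```text
clock: 16.25
eef_pos: [522.5, 69.1, 97.8]
eef_rot: [-1.571, -0.002, -0.89]
wrist_force: [0.5, -0.5, -3.5]
finger_gap: 33.6
```

```bash
python3 step.py 2 4 6 8 10 12 14 16 18 20
```

```text
s 165.5 a 0.7321428571428571 radial off -0.04794601739786204 yaw err -5.8948056636864976e-05 f [ 0.5 -0.5 -3.5] radial 0.0 along -0.7 mom [-0.14  0.03 -0.02]
2.0 x -1.8 z 0.0 tw -0.014
4.0 x -3.8 z -0.0 tw -0.029
6.0 x -5.8 z -0.1 tw -0.043
8.0 x -7.8 z -0.2 tw -0.057
10.0 x -9.8 z -0.3 tw -0.071
12.0 x -11.8 z -0.5 tw -0.086
14.0 x -13.7 z -0.7 tw -0.100
16.0 x -15.7 z -0.9 tw -0.114
18.0 x -17.7 z -1.1 tw -0.129
20.0 x -19.7 z -1.4 tw -0.143
```

>>> play_rows(series=[[[-0.0015,0,0],-0.011,1],[[-0.003,0,0],-0.022,1],[[-0.0045,0,0],-0.032,1],[[-0.006,0,-0.0001],-0.043,1],[[-0.006,0,-0.0001],-0.043,1]], squeeze=20)

```text
clock: 16.75
eef_pos: [518.3, 74.0, 97.7]
eef_rot: [-1.572, -0.001, -0.847]
wrist_force: [0.0, -1.2, -3.2]
finger_gap: 33.7
```

```bash
python3 step.py 2 4 6 8 10 12 14
```

```text
s 172.0 a 0.7785714285714286 radial off -0.0769958078549607 yaw err -0.0028032429538771275 f [ 0.  -1.2 -3.2] radial -0.8 along -0.9 mom [-0.31  0.02 -0.02]
2.0 x -1.9 z 0.1 tw -0.017
4.0 x -3.9 z 0.0 tw -0.031
6.0 x -5.9 z -0.1 tw -0.046
8.0 x -7.9 z -0.2 tw -0.060
10.0 x -9.9 z -0.3 tw -0.074
12.0 x -11.9 z -0.5 tw -0.089
14.0 x -13.9 z -0.7 tw -0.103
```

>>> play_rows(series=[[[-0.0015,0,-0.0001],-0.013,1],[[-0.003,0,-0.0001],-0.024,1],[[-0.0045,0,-0.0002],-0.035,1],[[-0.006,0,-0.0002],-0.046,1],[[-0.006,0,-0.0002],-0.046,1]])

```text
clock: 17.25
eef_pos: [513.8, 78.6, 97.6]
eef_rot: [-1.572, -0.001, -0.8]
wrist_force: [-0.8, 0.3, -3.2]
finger_gap: 34.0
```

```bash
python3 step.py 1 2 3 4 6 8 10
```

```text
s 178.5 a 0.825 radial off -0.18241234709090992 yaw err -0.00246252338698838 f [-0.8  0.3 -3.2] radial -0.4 along 0.8 mom [ 0.01  0.26 -0.01]
1.0 x -1.0 z 0.2 tw -0.010
2.0 x -2.0 z 0.2 tw -0.017
3.0 x -3.0 z 0.1 tw -0.024
4.0 x -4.0 z 0.1 tw -0.031
6.0 x -5.9 z 0.0 tw -0.045
8.0 x -7.9 z -0.1 tw -0.060
10.0 x -9.9 z -0.2 tw -0.074
```

>>> play_rows(series=[[[-0.001,0,0],-0.01,1],[[-0.002,0,0],-0.017,1],[[-0.002,0,0],-0.017,1]])

```text
clock: 17.55
eef_pos: [512.2, 80.2, 97.6]
eef_rot: [-1.572, -0.0, -0.782]
wrist_force: [-3.2, 1.1, -3.2]
finger_gap: 33.7
```

```bash
python3 step.py 1 2 3 4 5 6
```

```text
s 181.0 a 0.8428571428571429 radial off -0.19801038589747968 yaw err -0.0029136899372905756 f [-3.2  1.1 -3.2] radial -1.5 along 3.1 mom [0.05 0.37 0.03]
1.0 x -1.1 z 0.2 tw -0.010
2.0 x -2.1 z 0.2 tw -0.017
3.0 x -3.1 z 0.2 tw -0.024
4.0 x -4.1 z 0.1 tw -0.031
5.0 x -5.1 z 0.1 tw -0.039
6.0 x -6.1 z 0.1 tw -0.046
```

>>> play_rows(series=[[[-0.001,0,-0.0001],-0.01,1],[[-0.002,0,-0.0001],-0.017,1],[[-0.002,0,-0.0001],-0.017,1]])

```text
clock: 17.85
eef_pos: [510.7, 81.6, 97.6]
eef_rot: [-1.572, -0.0, -0.765]
wrist_force: [-0.6, -0.9, -4.8]
finger_gap: 33.5
```

```bash
python3 step.py 1 2 3 4 5 6
```

```text
s 183.0 a 0.8571428571428571 radial off -0.2357934959530106 yaw err 0.0002985450256207667 f [-0.6 -0.9 -4.8] radial -1.1 along -0.1 mom [-0.04  0.02  0.02]
1.0 x -1.1 z 0.2 tw -0.007
2.0 x -2.1 z 0.2 tw -0.014
3.0 x -3.1 z 0.2 tw -0.021
4.0 x -4.1 z 0.2 tw -0.028
5.0 x -5.1 z 0.1 tw -0.035
6.0 x -6.1 z 0.1 tw -0.043
```

>>> play_rows(series=[[[-0.001,0,-0.0001],-0.007,1],[[-0.001,0,-0.0001],-0.007,1]])

```text
clock: 18.05
eef_pos: [510.1, 82.3, 97.7]
eef_rot: [-1.572, -0.001, -0.758]
wrist_force: [1.6, -0.2, -4.7]
finger_gap: 34.1
```

```bash
python3 step.py 1 2
python3 - <<'E'
from h import *
s=manip.camera("scene")
cv2.imwrite("pics/se1.png",cv2.resize(s[150:215,270:370],None,fx=7,fy=7,interpolation=cv2.INTER_CUBIC)[:,:,::-1])
E
```

```text
s 184.0 a 0.8642857142857143 radial off -0.20079847513777022 yaw err 0.0005055589255387183 f [ 1.6 -0.2 -4.7] radial 1.0 along -1.3 mom [-0.19 -0.3  -0.03]
1.0 x -1.2 z 0.2 tw -0.007
2.0 x -2.2 z 0.2 tw -0.014
```

View pics/se1.png

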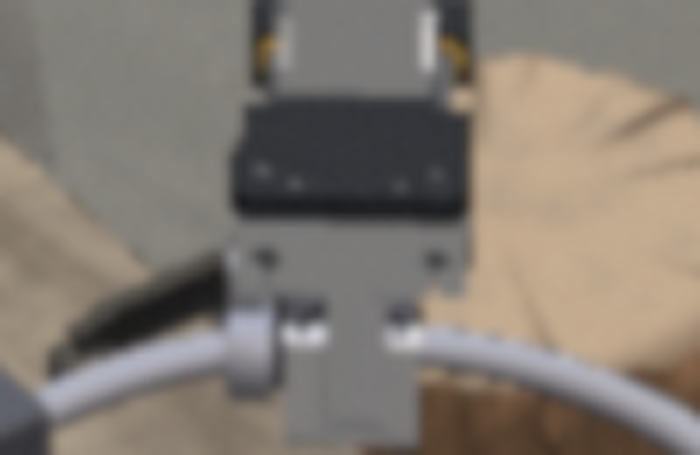

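The block face is against the collar/buffer (pane x about 280) at -1.3 N along the bar. There was a clear pull-in of 3 N over the ridge before that. Letting go slowly, then lifting straight up.

>>> play_rows(series=[[[0,0,0],0,0.58],[[0,0,0],0,0.5],[[0,0,0],0,0.4],[[0,0,0],0,0.3],[[0,0,0],0,0.25],[[0,0,0],0,0.25]])

```text
clock: 18.7
eef_pos: [510.1, 82.3, 97.7]
eef_rot: [-1.572, -0.001, -0.758]
wrist_force: [-0.2, -0.9, -0.1]
finger_gap: 70.1
```

```bash
python3 step.py
python3 - <<'E'
from h import *
cv2.imwrite("pics/se2.png",cv2.resize(manip.camera("scene")[150:225,270:370],None,fx=6,fy=6,interpolation=cv2.INTER_CUBIC)[:,:,::-1])
E
```

```text
s 184.0 a 0.8642857142857143 radial off -0.20586726525486043 yaw err 0.00017577825464143437 f [-0.2 -0.9 -0.1] radial -0.8 along -0.4 mom [-0.05 -0.    0.01]
```

>>> play_rows(series=[[[0,-0.015,0],0,0.25],[[0,-0.035,0],0,0.25],[[0,-0.06,0],0,0.25],[[0,-0.09,0],0,0.25],[[0,-0.12,0],0,0.25],[[0,-0.15,0],0,0.25],[[0,-0.16,0],0,0.25],[[-0.05,-0.16,0.02],0,0.25],[[-0.09,-0.16,0.03],0,0.25],[[-0.13,-0.16,0.045],0,0.25],[[-0.17,-0.16,0.06],0,0.25],[[-0.21,-0.16,0.075],0,0.25],[[-0.25,-0.16,0.09],0,0.25],[[-0.25,-0.16,0.09],0,0.25]])

```text
clock: 20.15
eef_pos: [388.2, 322.7, 256.4]
eef_rot: [-1.573, 0.0, -0.754]
wrist_force: [1.4, 0.4, 0.1]
finger_gap: 70.2
```

Run:
```python
from h import *
s=manip.camera("scene");t=manip.camera("top")
z=lambda im,x,y,w,h,f:cv2.resize(im[y:y+h,x:x+w],None,fx=f,fy=f,interpolation=cv2.INTER_CUBIC)
cv2.imwrite("pics/fin.png",np.vstack([z(s,270,150,130,65,6),cv2.resize(z(t,140,160,260,70,3),(780,210))])[:,:,::-1])
```

```text
(no output)
```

View pics/fin.png

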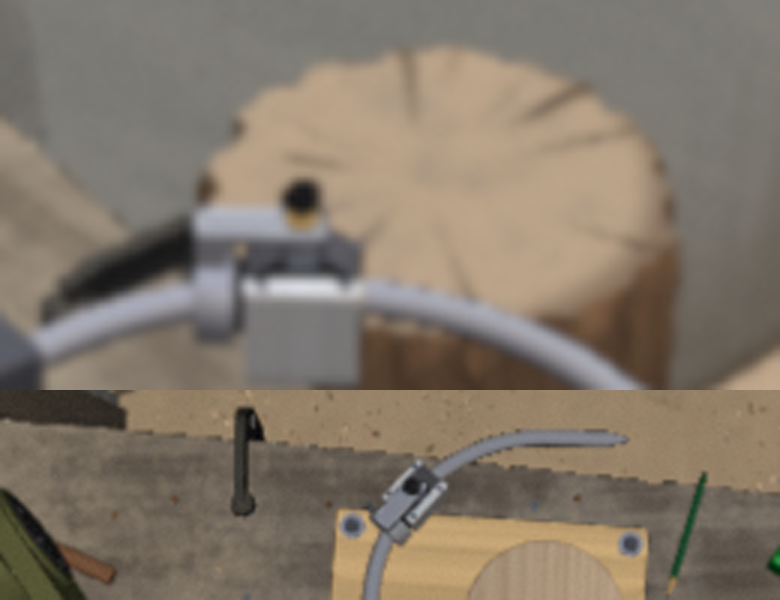

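The block sits against the stop. The knob is at scene px (320.3,182.8) against 184.6 when empty, which is about 5 mm of lift. That matches the groove (3 to 6.5 mm), not the ridge (8 to 11 mm). The pencil hasn't moved. Handing in.

Run:
```python
from cell import manip
print(manip.sign_off())
```

```text
the job is handed in; nothing more can be done
None
```

The guide block is back on the jig, seated against the index stop with the plunger in its groove. I let go, lifted the gripper clear and handed the job in at about 20 s.

**How it went:** I took the small grey block, not the large grey or the green one. Threading it onto the taper, it touched the bar once (about 8 N down and 5 N sideways). I eased it 2 mm lower and 1 mm across, and it came free. Round the bend it ran with about 1 N or less. Over the ridge the plunger pulled the block in with about 3 N, and I stopped when the buffer pushed back with about 1.3 N.

**Last checks:**
- **Seating:** the final picture shows the block's face at the collar and the knob between the ridges. The knob stands about 5 mm up by pixel shift, which fits the groove and not the ridge.
- **Pencil and gouge:** the pencil lies where it was. The gouge was hidden behind the arm in the last picture; nothing was moved near it.

**What disagreed:** the picture fit put the bar at 119 mm up, but by feel it lay at about 115.5 mm, so I went by feel. Forces were read only at the end of each move, so a brief peak in between could have gone unseen.

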